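# Shut and lock the filter panel of a bench filter unit

### The arm

A 6-joint arm with a two-finger parallel gripper is mounted at the origin on a cart in front of the work surface, level with it; the furniture and walls round the work are solid. World frame = base frame: x ahead of the robot, y to its left, z up, the work surface at z = 0. Lengths are in m, angles in rad, forces in N, time in s.
With the tool pointing down it reaches from about 0.275 to 0.85 m from the base axis. Payload 19 kg.
Tool frame: the origin (TCP) lies on the front face of the gripper's body, between the roots of the fingers; the fingertips stand 73 mm ahead of it and the grasp point (between the pads) lies 54 mm ahead of it; x points along the fingers, z is the direction in which the jaws open and shut, and the axes are right-handed (so a half turn about x gives the same grasp; the last joint's range is limited). The gripper opens to 85 mm and grips with 20 to 120 N. Pads are 22 mm wide; open, the fingers measure 114 mm over their backs; the gripper's body (76 mm by 85 mm) begins 54 mm behind the grasp point. The pads swing forward as they close: fully open they stand 13 mm farther back than shut.
Start: joints at [-1.446, 0.15, 1.437, -0, 1.554, -0.134], TCP at [0.147, -0.556, 0.304] pointing down, gripper open.
Joint ranges: [-2.8, 2.8], [-0.68, 2.1], [0.12, 2.68], [-1.39, 4.53], [0.16, 2.79], [-2.81, 2.81]. Speed limits (rad/s): [1.89, 1.89, 2.22, 3.01, 3.01, 3.01].

### API

Orientations are given as a unit quaternion [w, x, y, z].
In Python, from station import bot, viewer, spotter gives the robot as it stands. The module is installed in compiled form; this text tells all that it offers. Calls block until the motion is done:
- bot.move_pose(position, orientation): joint-space move of the TCP to a pose.
- bot.move_straight(position, frame=None, speed=0.15): straight line of the TCP; frame=None keeps the orientation; speed is the mean speed in m/s.
- bot.movej(angles): joint-space move.
- bot.set_gripper(opening, squeeze=None): finger opening in m; squeeze is the grip in N (None keeps the last); returns when the fingers have stopped.
- bot.sleep(seconds).
- bot.inverse_kinematics(position, orientation): joint angles nearest the present ones, or None.
- viewer.camera(name): name is "scene" or "top"; returns a dict with "pixels" (420x560x3 uint8, red, green, blue), "fx", "fy", "cx", "cy" (pixels), "cam_to_world" (4x4, takes a point from camera to world coordinates). Camera axes: x right, y up, looking along -z (the intrinsics and any distortion apply to the point x, -y, -z); pixel columns grow to the right and rows downward; lengths in m; the calibration is good to about 2 mm. A picture is of the moment at which its call begins. There is no depth.
A pose or a line that the arm cannot do raises bot.MotionError and nothing moves.
- bot.close_job(): hands the job in, once; it reports no verdict.
Trained networks look in a picture, given as the dict that the camera call returned (one of the last four; its "shot" number tells which), for a name from the list of things; names that differ only in an ending like _2 or _b are one class to them, and where a whole thing is asked for, a point or a joint stands for the part that bears it (a point fixed in the world has none). Each returns a list of dicts, best first, with "conf" (0 to 1); they miss things now and then, are a little off and sometimes report something else, mostly with a low value. They report only what shows in the picture. A call takes as long as a camera call.
- spotter.boxes_of(picture, label): "extent" ([centre column, centre row, width, height] as shares, 0 to 1, of the picture: columns of its width, rows of its height, round what is visible of it).
- spotter.masks_of(picture, label): "mask" (420x560 bool, what is visible of it) and "extent" ([centre column, centre row, width, height] as shares, 0 to 1, of the picture: columns of its width, rows of its height, round what is visible of it).
- spotter.place_of(picture, label): "location" ([column, row] as shares, 0 to 1, of the picture: columns of its width, rows of its height: a listed point, or the origin of a listed thing).
Readings, each from a call of its own:
- bot.read_time(): time.
- bot.read_qpos(): joint angles.
- bot.read_dq(): joint speeds.
- bot.read_joint_torque(): joint torques, N m.
- bot.read_tool_pos(): TCP position.
- bot.read_ee_rot(): TCP orientation.
- bot.read_force(): force on the tool from outside, world axes, zero at the start.
- bot.read_moment(): the same for the moment, N m.
- bot.read_finger_gap(): finger opening in m.
Only numpy, scipy, OpenCV 4.12 (cv2) and the standard library are available. Lean on these libraries where they do the work, as an engineer would, in place of code of your own. Each camera call takes 0.05 s, during which the arm holds its last target. There are 200 camera calls.

### The job

The top panel of the white bench filter unit stands ajar. Push the panel fully shut with the fingertips, then set the fingertips in the slot of its round quarter-turn fastener and turn it clockwise until it stops and the panel is locked. Only push and turn: do not lift the panel any further open, and leave the things standing around the unit where they are.

Things in the scene. Friction and masses are not known exactly. Their poses are not given: they have to be found in the camera images.
- unit: White box-shaped bench filter unit, fixed to the table, 220 (x) x 200 (y) mm. Origin: centre of its underside, on the table. At its own yaw 0 its front faces the robot; its x axis points to its rear, y to its left, z up. The case is 60 mm high and the shut panel on it 8 mm thick (top face at 68 mm). The panel's hinge line runs parallel to y at x = +110 mm, z = 60 mm.
- panel_front (a point): Point on the panel's top face, on its centre line, 15 mm behind its front edge and 207 mm from the hinge line: a free flat strip, 35 mm deep in front of the fastener's collar, for pushing the panel down. The axes turn with the panel: x to the rear, y left, z out of the top face.
- panel (a joint): Opening angle of the panel in rad: 0 fully shut (a rigid stop), 0.6 the most it opens; it starts between 0.2 and 0.4. The stiff hinge lets it stay where it is left; about 2 to 4 N down on the front strip moves it. The fastener's tongue catches under the case only if the panel is fully shut before turning; locked, the panel cannot open.
- cap_slot (a point): Centre of the fastener: on its turning axis and on the floor of its slot. The slot runs right across the cap, 40 mm wide, 20 mm deep, 96 mm long, with upright walls. The point turns with the cap: slot along its y, a small white bar on the slot floor toward its -y, z out of the panel. Panel shut: axis vertical, 17 mm in front of the unit's centre, slot floor 80 mm above the table.
- cap_top (a point): Point on the fastener's axis, 20 mm above the slot floor, level with the cap's top. The fastener is a round grey cap, 96 mm across. A fixed round collar on the panel surrounds it: inner radius 50 mm, outer 60 mm, its rim 88 mm above the table when the panel is shut. The axes turn with the cap as those of cap_slot.
- cap (a joint): Fastener angle in rad, growing clockwise seen from above: 0 open (slot parallel to the panel's front edge, white bar toward the unit's right), 1.571 locked at a rigid stop (slot front to rear, white bar at the front, by the short black line on the panel). Starts between 0 and 0.4, stays where left, turns with about 0.12 N m.
- cartridge_1: loose test cartridge, 62 x 47 x 21 mm, white with a round cap, beside the unit's left side. Bystander, to be left alone; origin at the centre of its underside.
- dropper_1: loose white dropper bottle, 27 mm across, 84 mm tall, beside the unit's left side, further back. Bystander, to be left alone; origin at the centre of its underside.
- sample_tube_1: loose standing sample tube, 20 mm across, 66 mm tall, beside the unit's right side. Bystander, to be left alone; origin at the centre of its underside.
- cartridge_3: loose test cartridge, 62 x 47 x 21 mm, white with a round cap, beside the unit's right side, further forward. Bystander, to be left alone; origin at the centre of its underside.
- marker_1: loose marker pen lying on the table, 135 mm long, 17 mm thick. Bystander, to be left alone; origin at the centre of its underside.
- timer: loose bench timer lying flat, 62 x 67 x 20 mm. Bystander, to be left alone; origin at the centre of its underside.

How it is judged:
By the outcome, as a careful person would: the job done as asked, in the order asked, and still so for the second after the job is handed in, with the robot touching nothing.
It also fails if it takes over 43 s, if anything falls off the work surface, if the arm or the gripper's body presses on something with over 40 N, if the wrist force passes 120 N, or if a joint passes its speed limit or range.

## Working session

There is one attempt and no reset: what is moved stays moved. The work goes in short steps, each a Python script; the robot and the scene stay as the last script left them, time stands still between calls to the robot, and variables do not carry over. Pictures are saved under pics/ and viewed, about 8 in all and at most 12, crops included, and the job is handed in when it is done.

```bash
mkdir -p pics
cat > h.py <<'E'
import numpy as np, cv2
from station import bot, viewer, spotter
def shot(n):
    p=viewer.camera(n); return p
def save(p,f): cv2.imwrite('pics/'+f,p['pixels'][:,:,::-1])
def proj(p,X):
    X=np.atleast_2d(X); M=np.linalg.inv(p['cam_to_world']); c=X@M[:3,:3].T+M[:3,3]
    return np.c_[p['fx']*c[:,0]/-c[:,2]+p['cx'], p['fy']*-c[:,1]/-c[:,2]+p['cy']]
def ray(p,uv):
    M=p['cam_to_world']; d=np.array([(uv[0]-p['cx'])/p['fx'],-(uv[1]-p['cy'])/p['fy'],-1]); d=M[:3,:3]@d
    return M[:3,3],d/np.linalg.norm(d)
def atz(p,uv,z):
    o,d=ray(p,uv); return o+d*(z-o[2])/d[2]
def find(p,l):
    r=spotter.place_of(p,l); return [(np.array(q['location'])*[560,420],round(q['conf'],2)) for q in r[:2]]
E
python3 - <<'E'
from h import *
for n in("scene","top"):
    p=shot(n); save(p,n+'0.png'); print(n,{k:v for k,v in p.items() if k!='pixels'})
    for l in "unit panel_front cap_slot cap_top cartridge_1 dropper_1 sample_tube_1 cartridge_3 marker_1 timer".split(): print(l,find(p,l))
print(bot.read_time())
a=cv2.imread('pics/scene0.png');b=cv2.imread('pics/top0.png')
E
```

```text
scene {'fx': 491.65295076573506, 'fy': 491.65295076573506, 'cx': 273.8364127304878, 'cy': 200.31780042421474, 'cam_to_world': array([[-0.63363669,  0.34437053, -0.69275788, -0.22288314],
       [-0.77351234, -0.29767802,  0.55952342,  0.53165932],
       [-0.01353542,  0.89039134,  0.45499457,  0.61166279],
       [ 0.        ,  0.        ,  0.        ,  1.        ]]), 'shot': 1}
unit [(array([383.32 , 201.516]), 0.27)]
panel_front [(array([295.12 , 208.698]), 0.72)]
cap_slot [(array([269.192, 203.784]), 0.93)]
cap_top [(array([270.592, 193.704]), 0.95)]
cartridge_1 [(array([223.216, 265.104]), 0.94)]
dropper_1 [(array([207.424, 245.49 ]), 0.76)]
sample_tube_1 []
cartridge_3 [(array([223.216, 265.104]), 0.94)]
marker_1 [(array([379.68 , 202.818]), 0.5)]
timer [(array([117.992, 280.392]), 0.73), (array([272.384, 202.818]), 0.71)]
top {'fx': 507.7752977706681, 'fy': 507.7752977706681, 'cx': 276.9528139380425, 'cy': 210.6670614014289, 'cam_to_world': array([[ 9.67175201e-03,  9.87184373e-01, -1.59290527e-01,
         3.83641684e-01],
       [-9.99952975e-01,  9.43508402e-03, -2.24200214e-03,
        -1.03754471e-01],
       [-7.10349971e-04,  1.59304720e-01,  9.87229204e-01,
         1.30226191e+00],
       [ 0.00000000e+00,  0.00000000e+00,  0.00000000e+00,
         1.00000000e+00]]), 'shot': 2}
unit [(array([274.792, 219.408]), 0.87)]
panel_front []
cap_slot [(array([272.888, 217.98 ]), 0.62), (array([330.512, 208.782]), 0.24)]
cap_top [(array([273.784, 215.292]), 0.69)]
cartridge_1 [(array([334.712, 249.606]), 0.73), (array([215.208, 229.194]), 0.59)]
dropper_1 [(array([225.176, 194.796]), 0.47)]
sample_tube_1 [(array([328.384, 209.496]), 0.39)]
cartridge_3 [(array([334.712, 249.606]), 0.73), (array([215.208, 229.194]), 0.59)]
marker_1 [(array([402.92 , 248.808]), 0.9)]
timer [(array([137.984, 195.804]), 0.66)]
1.1
```

```bash
ls pics
```

```text
scene0.png
top0.png
```

View pics/scene0.png

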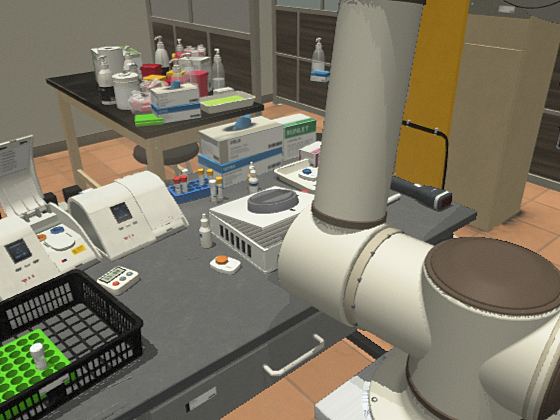

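View pics/top0.png

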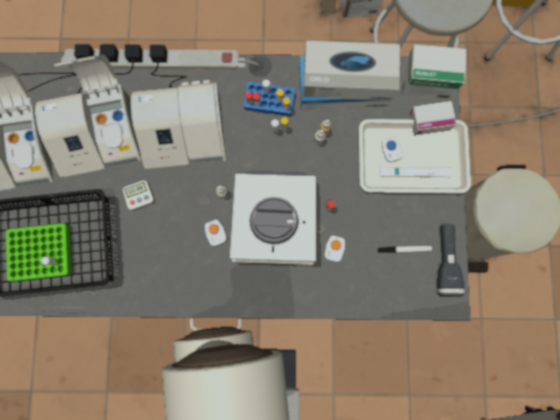

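The scene shows the unit at about (265,225), its panel ajar and partly hidden by the arm. In the top view the unit is at (273,219), with the tube at (331,204), cartridges at (215,232) and (335,248), and the dropper at (222,190). Next I crop both views to pick corners.

Run:
```python
import cv2,numpy as np
a=cv2.imread('pics/scene0.png')[165:285,190:330];b=cv2.imread('pics/top0.png')[160:280,205:345]
f=lambda i:cv2.resize(i,(700,600),interpolation=cv2.INTER_CUBIC)
cv2.imwrite('pics/c1.png',f(a));cv2.imwrite('pics/c2.png',f(b))
```

```text
(no output)
```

View pics/c1.png

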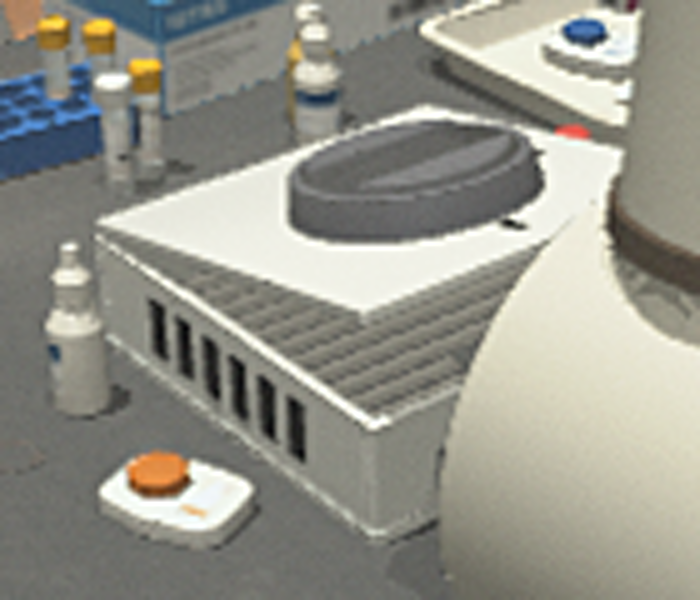

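View pics/c2.png

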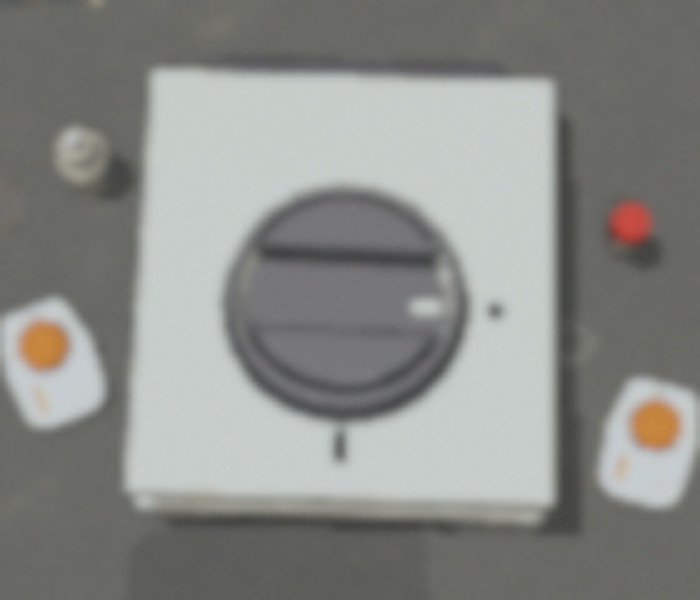

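c1 shows the panel raised at its front edge (front-left corner at about (365,308) in the crop), with the case's front-left edge from (377,425) to (377,540). c2 shows the slot nearly parallel to the front edge and the white bar at (427,307), toward the unit's right. I fit the pose from these points.

```bash
cat > fit.py <<'E'
from h import *
from scipy.optimize import least_squares
def pan(q,P): # P in panel-shut unit coordinates, rotated about hinge by phi
    x,y,w,f=q; P=np.atleast_2d(P).astype(float)-[.11,0,.06]; c,s=np.cos(f),np.sin(f)
    # front (negative x) goes up
    P=np.c_[c*P[:,0]+s*P[:,2],P[:,1],-s*P[:,0]+c*P[:,2]]+[.11,0,.06]; return uni(q,P)
def uni(q,P):
    x,y,w=q[:3]; P=np.atleast_2d(P).astype(float); c,s=np.cos(w),np.sin(w)
    return np.c_[c*P[:,0]-s*P[:,1]+x,s*P[:,0]+c*P[:,1]+y,P[:,2]]
E
python3 - <<'E'
from fit import *
T=shot('top');S=shot('scene')
t=lambda a:np.array(a)/5.+[205,160]-.4; s=lambda a:np.array(a)/5.+[190,165]-.4
obs=[(T,pan,(.11,.1,.068),t((152,70))),(T,pan,(.11,-.1,.068),t((555,80))),(T,pan,(-.112,-.1,.068),t((555,500))),(T,pan,(-.112,.1,.068),t((127,488))),
(T,pan,(-.017,0,.1),t((346,298))),
(S,uni,(-.11,.1,0),s((377,540))),(S,uni,(-.11,.1,.06),s((378,425))),(S,pan,(-.112,.1,.068),s((365,310))),(S,pan,(.11,.1,.068),s((98,222))),(S,pan,(.11,-.1,.068),s((430,105))),(S,uni,(.11,.1,0),s((105,335)))]
r=lambda q:np.concatenate([proj(p,m(q,P))[0]-o for p,m,P,o in obs])
k=least_squares(r,[.57,-.1,0,.3],loss='soft_l1');print(k.x,np.round(r(k.x).reshape(-1,2),1))
q=k.x
# cap axis angle: slot bar pixel
print('cap floor shut',uni(q,(-.017,0,.08)),'bar ray', atz(T,t((427,307)),pan(q,(-.017,-.035,.08))[0,2])-pan(q,(-.017,0,.08)))
for n,uv,z in (('tube',(630,222),.066),('cartR',(648,440),.02),('cartL',(52,362),.02),('drop',(80,150),.084)): print(n,atz(T,t(uv),z))
print('panel front',pan(q,(-.097,0,.068)),bot.read_ee_rot(),bot.read_tool_pos(),bot.read_time())
np.save('q.npy',q)
E
```

```text
[ 0.56387378 -0.09397513 -0.02399653  0.20615586] [[ 0.5 -1. ]
 [ 0.1 -0.3]
 [-0.4  2. ]
 [-0.4  1.6]
 [-0.  -1.9]
 [ 0.6  0.9]
 [-0.2 -0. ]
 [ 0.5 -0.2]
 [-0.5 -1.6]
 [-0.6 -1.1]
 [ 0.5  0.6]]
cap floor shut [[ 0.54687867 -0.09356723  0.08      ]] bar ray [[-1.53712726e-03 -3.85901861e-02 -8.32667268e-17]]
tube [ 0.60106896 -0.23335274  0.066     ]
cartR [ 0.49734772 -0.24647405  0.02      ]
cartL [0.53412773 0.05603641 0.02      ]
drop [0.63110363 0.03739656 0.084     ]
panel front [[ 0.47292078 -0.09179215  0.11020323]] [ 0.56032452  0.43133403  0.56032858 -0.4312995 ] [ 0.14713118 -0.55583212  0.30390337] 1.2
```

```bash
cat >> fit.py <<'E'
from scipy.spatial.transform import Rotation as R
def down(a): # tool down, jaw axis z at world angle a
    x=np.array([0,0,-1.]);z=np.array([np.cos(a),np.sin(a),0]);y=np.cross(z,x)
    q=R.from_matrix(np.c_[x,y,z]).as_quat(); return [q[3],q[0],q[1],q[2]]
E
python3 - <<'E'
from fit import *
q=np.load('q.npy'); w=q[2]; c=uni(q,(-.017,0,.16))[0]; pf=uni(q,(-.096,0,.25))[0]
for a0 in(-np.pi/2,np.pi/2):
    for d in(0,.8,1.57,1.95):
        print(a0,d,bot.inverse_kinematics(c,down(a0+w-d)))
bot.set_gripper(.05)
print(bot.read_finger_gap(),bot.read_time())
a0=None
for a in(-np.pi/2,np.pi/2):
    js=[bot.inverse_kinematics(c,down(a+w-d)) for d in(0,1.95)]
    if all(j is not None for j in js) and abs(js[0][5]-js[1][5])<2.2: a0=a
print('a0',a0)
bot.move_pose(pf,down(a0+w))
print(bot.read_qpos(),bot.read_tool_pos(),bot.read_force(),bot.read_time())
np.save('a0.npy',a0)
E
```

```text
-1.5707963267948966 0 [-3.08320317e-01  2.00290509e-01  1.67885687e+00 -4.44089210e-16
  1.26244528e+00  1.28647254e+00]
-1.5707963267948966 0.8 [-3.08320317e-01  2.00290509e-01  1.67885687e+00 -4.44089210e-16
  1.26244528e+00  2.08647254e+00]
-1.5707963267948966 1.57 None
-1.5707963267948966 1.95 None
1.5707963267948966 0 [-3.08320317e-01  2.00290509e-01  1.67885687e+00 -4.44089210e-16
  1.26244528e+00 -1.85512011e+00]
1.5707963267948966 0.8 [-3.08320317e-01  2.00290509e-01  1.67885687e+00 -4.44089210e-16
  1.26244528e+00 -1.05512011e+00]
1.5707963267948966 1.57 [-3.08320317e-01  2.00290509e-01  1.67885687e+00 -4.44089210e-16
  1.26244528e+00 -2.85120110e-01]
1.5707963267948966 1.95 [-3.08320317e-01  2.00290509e-01  1.67885687e+00 -4.44089210e-16
  1.26244528e+00  9.48798901e-02]
0.04974924344910391 1.6417
a0 1.5707963267948966
[-3.56264213e-01 -3.02983144e-02  1.73801534e+00 -1.29981420e-04
  1.43376394e+00 -1.90143948e+00] [ 0.46791905 -0.09222181  0.25006587] [0.14111939 0.14092131 0.05989396] 3.6833
```

Now the push, guarded by force.

Run:
```python
from fit import *
p=bot.read_tool_pos().copy(); x,y=p[:2]
bot.move_straight([x,y,.195],speed=.15)
z=.195
while z>.118:
    z-=.006 if z>.15 else .003
    bot.move_straight([x,y,z],speed=.06); f=bot.read_force()
    print(round(z,3),round(bot.read_tool_pos()[2],4),np.round(f,1),round(bot.read_time(),2))
    if np.linalg.norm(f)>20: break
p=shot('scene'); save(p,'push.png')
```

```text
0.189 0.1893 [ 0.8 -1.3  0.8] 4.45
0.183 0.1827 [ 0.1 -0.2  0.7] 4.7
0.177 0.1766 [ 0.  -0.4  0.8] 4.95
0.171 0.1706 [-0.1  0.4  0.4] 5.2
0.165 0.1646 [-1.7  0.2  0.3] 5.45
0.159 0.1586 [-0.1  0.3  0.3] 5.7
0.153 0.1526 [ 0.2 -0.1  0.1] 5.95
0.147 0.1466 [ 0.5 -0.3  0.3] 6.2
0.144 0.1439 [ 0.5  0.2 -0. ] 6.45
0.141 0.1408 [ 0.1 -0.1 -0. ] 6.7
0.138 0.1378 [ 0.4 -0.3  0.2] 6.95
0.135 0.1371 [-16.7   4.1  41.4] 7.2
```

View pics/push.png

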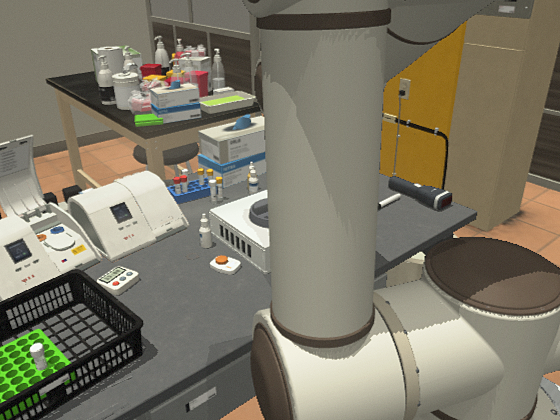

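The scene view shows the arm over the unit, but the panel front is hidden by it. The stop came at about the shut height, yet no hinge force was felt on the way down. I lift and check.

Run:
```python
from fit import *
x,y,z=bot.read_tool_pos()
bot.move_straight([x,y,.22],speed=.15)
bot.movej(bot.read_qpos()+np.array([-.6,0,0,0,0,0]))
T=shot('top');S=shot('scene')
a=S['pixels'][165:285,190:330];b=T['pixels'][160:280,205:345]
f=lambda i:cv2.resize(i,(400,343),interpolation=cv2.INTER_CUBIC)[:,:,::-1]
cv2.imwrite('pics/c3.png',np.hstack([f(a),f(b)]));print(bot.read_time(),bot.read_force())
```

```text
9.1583 [-0.49973792  0.65797631 -0.95613031]
```

View pics/c3.png

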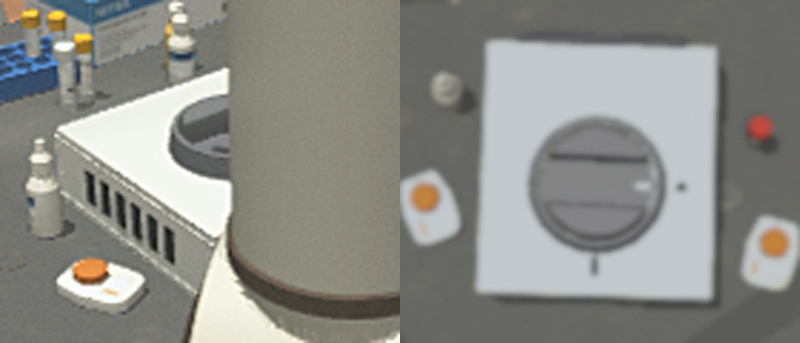

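Left crop: the panel lies flush on the case. Right crop: the cap centre is at (597,184), the bar at (643,186), and no front gap shows, so the panel is shut. I refine the cap position and enter the slot.

Run:
```python
from fit import *
q0=np.load('q.npy')
T=shot('top');S=shot('scene')
t=lambda a:np.array(a)/(400/140)+[205,160]-.3
print('net',find(T,'cap_slot'),find(T,'cap_top'),find(S,'cap_top'))
C=[((.11,.1,.068),(86,40)),((.11,-.1,.068),(317,46)),((-.112,-.1,.068),(313,299)),((-.112,.1,.068),(76,292)),((-.017,0,.09),(197,184))]
r=lambda v:np.concatenate([proj(T,uni(v,P))[0]-t(o) for P,o in C])
k=least_squares(r,q0[:3]).x;print(q0,k,np.round(r(k).reshape(-1,2),1))
print('cap',uni(k,(-.017,0,.08)),'collar px',atz(T,t((197,184)),.088),'bar',atz(T,t((243,186)),.08)-uni(k,(-.017,0,.08)))
for z,l in ((.08,'cap_slot'),(.1,'cap_top')):
    for u,c in find(T,l)[:1]: print(l,atz(T,u,z))
e=[atz(T,t(u),.1) for u in((157,156),(247,160),(158,204),(245,208))]
print('edge ang',[np.arctan2(-(b-a)[0],-(b-a)[1]) for a,b in((e[0],e[1]),(e[2],e[3]))], 'mid',np.mean(e,0))
np.save('k.npy',k)
```

```text
net [(array([271.992, 226.296]), 0.75), (array([328.496, 205.884]), 0.17)] [(array([273.392, 257.586]), 0.66), (array([276.192, 223.902]), 0.58)] [(array([270.2  , 205.716]), 0.73)]
[ 0.56387378 -0.09397513 -0.02399653  0.20615586] [ 0.56447315 -0.09385613 -0.01760645] [[ 0.3 -0.4]
 [-0.3 -0.4]
 [-0.3  0.5]
 [ 0.1  0.7]
 [ 0.1 -0.4]]
cap [[ 0.54747579 -0.09355684  0.08      ]] collar px [ 0.54667041 -0.09334832  0.088     ] bar [[-1.07071397e-03 -3.88189509e-02  6.93889390e-17]]
cap_slot [ 0.54233237 -0.08931483  0.08      ]
cap_top [ 0.46524393 -0.09369614  0.1       ]
edge ang [np.float64(0.03536240758777585), np.float64(0.03663924589816022)] mid [ 0.54683785 -0.0973951   0.1       ]
```

Run:
```python
from fit import *
k=np.load('k.npy'); c=uni(k,(-.017,0,.08))[0]; a=np.pi/2-.036
bot.move_pose([c[0],c[1],.22],down(a))
bot.move_straight([c[0],c[1],.176],speed=.1); print(bot.read_force())
z=.176
while z>.1545:
    z-=.0055; bot.move_straight([c[0],c[1],z],speed=.06); f=bot.read_force(); print(round(z,4),np.round(f,1))
    if np.linalg.norm(f)>12: print('contact');raise SystemExit
for d in np.r_[.3,.6,.9,1.2,1.4,1.55]:
    bot.move_pose([c[0],c[1],z],down(a-d)); print(round(d,2),np.round(bot.read_force(),1),np.round(bot.read_moment(),2),round(bot.read_time(),2))
    if np.linalg.norm(bot.read_force())>30: break
T=shot('top');cv2.imwrite('pics/c4.png',cv2.resize(T['pixels'][160:280,205:345],(700,600),interpolation=cv2.INTER_CUBIC)[:,:,::-1])
```

```text
[-0.61878045 -0.80407178 -0.01509839]
0.1705 [-0.8 -0.4 -0.1]
0.165 [ 0.3 -0.   0.3]
0.1595 [0.6 0.2 0.7]
0.154 [-0.2  0.   0.8]
0.3 [ 0.8 -0.2 -0.4] [ 0.01 -0.14  0.04] 12.73
0.6 [2.6 0.7 0.8] [ 0.02 -0.49  0.05] 13.13
0.9 [3.6 0.1 0.3] [ 0.01 -0.71  0.06] 13.53
1.2 [ 4.2 -1.1 -0.4] [-0.22 -0.62  0.  ] 13.93
1.4 [ 2.6 -1.6  0.9] [-0.31 -0.52  0.05] 14.25
1.55 [ 2.3 -1.2 -0.6] [-0.3  -0.32  0.02] 14.53
```

Run:
```python
from fit import *
k=np.load('k.npy'); c=uni(k,(-.017,0,.08))[0]; a=np.pi/2-.036; z=.154
for d in np.arange(1.6,2.15,.04):
    bot.move_pose([c[0],c[1],z],down(a-d)); bot.sleep(.05); f=bot.read_force();m=bot.read_moment()
    x=R.from_quat(np.roll(bot.read_ee_rot(),-1)).as_matrix()[:,2]
    print(round(d,2),round(a-np.arctan2(x[1],x[0]),3),np.round(f,1),np.round(m,2),round(bot.read_time(),2))
    if abs(m[2])>1. or np.linalg.norm(f)>30: break
```

```text
1.6 1.596 [ 0.7 -3.1  0.9] [-0.54 -0.15  0.1 ] 14.88
1.64 1.638 [ 0.5 -3.1  0.8] [-0.41 -0.09  0.09] 15.18
1.68 1.678 [ 0.1 -2.4  0.3] [-0.36 -0.03  0.06] 15.47
1.72 1.718 [ 0.4 -2.   0.2] [-0.23  0.03  0.03] 15.78
1.76 1.758 [-0.1 -1.9  0.8] [-0.09  0.01  0.02] 16.07
1.8 1.798 [-1.4  0.3  0.9] [0.1  0.05 0.08] 16.38
1.84 1.838 [0.5 1.1 0.4] [0.22 0.02 0.05] 16.68
1.88 1.878 [ 0.   2.6 -1.1] [ 0.43 -0.03  0.12] 16.98
1.92 1.918 [ 3.6  4.8 -0.8] [ 0.8  -0.46  0.83] 17.27
1.96 1.957 [-7.1  4.   8. ] [0.62 1.03 1.36] 17.57
```

Firm stop felt at about 1.9 (1.55 of turn plus the slot play). I centre the fingers in the slot, lift out and look.

Run:
```python
from fit import *
k=np.load('k.npy'); c=uni(k,(-.017,0,.08))[0]; a=np.pi/2-.036; z=.154
bot.move_pose([c[0],c[1],z],down(a-1.6)); print(bot.read_force())
bot.move_straight([c[0],c[1],.22],speed=.1)
bot.movej(bot.read_qpos()+np.array([-.75,0,0,0,0,0]))
T=shot('top');S=shot('scene')
a=S['pixels'][165:285,190:330];b=T['pixels'][160:280,205:345]
f=lambda i:cv2.resize(i,(400,343),interpolation=cv2.INTER_CUBIC)[:,:,::-1]
cv2.imwrite('pics/c5.png',np.hstack([f(a),f(b)]));print(bot.read_time(),bot.read_force())
```

```text
[-0.10583259  0.60525554  0.20385663]
20.4417 [ 0.38804811 -0.27963059  0.74675837]
```

View pics/c5.png

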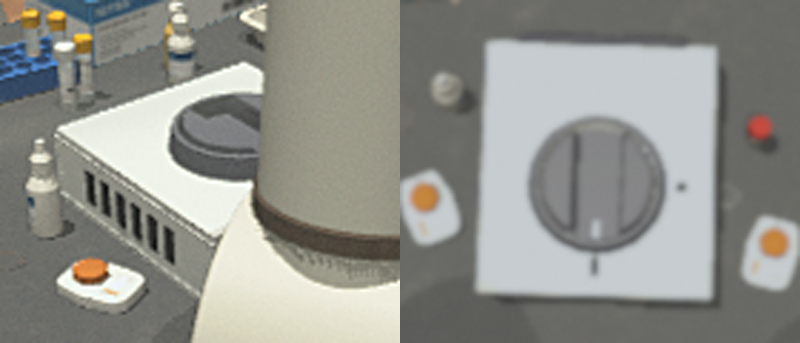

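The slot now runs front to rear, with the bar at (597,229) directly above the black line at (594,265). The panel is flush and the neighbours haven't moved.

```bash
python3 -c "
from station import bot
bot.close_job();print(bot.read_time())"
```

```text
the job is handed in; nothing more can be done
the job is handed in; nothing more can be done
```

The panel is shut and its fastener is turned to the locked stop. I handed the job in at about 20.4 s on the robot's clock.

- **Pushing the panel shut:** I pressed the front strip with the fingertips until a firm stop. The force peaked at about 45 N on the fingertips, with the tips at the height of the shut panel. The pictures afterwards showed the panel flush with the case.
- **Turning the fastener:** I set the spread fingertips in the slot and turned clockwise. The moment rose to about 1.4 N m at the stop, well above the 0.12 N m needed to turn. I then centred the fingers, lifted out without contact and moved the arm clear.
- **Final look:** The slot runs front to rear, the white bar lines up with the black line, and the panel is flush. The things right beside the unit are where they were; I did not check the marker and timer again, but the arm stayed well above the table.
- **Checks that disagreed:** The force readings showed almost nothing while the panel was closing, although 2–4 N was expected. The network's position for the cap top in the top view was also clearly wrong. I used the fitted outline of the panel and the cap centre instead.

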